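Pack the bit case away and clamp the kit case shut

TASK

Lay the small bit case that lies on the open part of the bench, left of the kit case, flat, right way up, in the empty rectangular bay of the open kit case, setting it down gently rather than dropping it. Then close the lid fully, and only after that swing the steel clamp on its side over onto the lid until it lies down flat. Leave the round tin and the screw dish where they stand.

Things in the scene. Friction and masses are not known exactly. Their poses are not given: they have to be found in the camera images.
- bit_case: Flat teal plastic case for screwdriver bits, lying loose on the open bench left of the kit case (similar cases far back at the bench's left rear corner are no part of this), 107 x 57 x 25 mm, 0.14 kg. Origin at the centre of its underside (its sides are 29 mm off along its own y), x along its length. Can be gripped across its 57 mm width.
- kit_case: Open grey plastic kit case, fixed to the bench, 135 mm deep (own x), 210 mm wide (y), rim 50 mm up, walls 5 mm; origin at the centre of its underside. Lid hinged on its +x side (about the right, seen from the robot), clamp at the middle of its -x side (the left). Dark foam inside (top 38 mm above the bench) with two bays: an empty rectangular one (point bay) and one that holds a roll of tape, 64 mm from the centre towards -y.
- bay (a point): Centre of the empty bay's floor, 16 mm above the bench; axes as the case's. The bay is 69 mm (x) by 119 mm (y), 22 mm deep: the bit case goes in with its length along y, either way round, with 5 to 8 mm play each side, and stands 3 mm out. The middle of each long side has a finger cut-out, 46 mm wide (y), 28 mm further out in x to the case wall, as deep as the bay.
- case_lid (a joint): Angle of the kit case's lid, rad: 0 is shut flat on the rim, about 1.57 upright, 2.0 the stop. Starts leaning back, between 1.62 and 1.85. A stiff hinge holds it wherever it is left; it takes about 2 to 4 N at the free edge to move it.
- lid_hinge (a point): Middle of the lid's hinge line (parallel to the case's y), 67.5 mm towards +x from the case's centre, 50.5 mm above the bench. The lid is a plate 210 mm wide, 7 mm thick, reaching 135 mm from this line (towards the case's -x when shut). This line lies in its underside; the outer face is 7 mm from it and has flat ribs 1.5 mm high.
- lid_edge (a point): Middle of the lid's free edge, on the outer face: the side that is up when shut (57.5 mm above the bench) and faces the case's +x when the lid stands open.
- case_clamp (a joint): Angle of the steel hold-down clamp, rad: 0 is lying flat over the lid (pointing to the case's +x), about 1.57 upright, larger leaning outward to the case's -x; stop at 2.5. Starts between 2.0 and 2.35. Stiff: it stays where it is left; about 1 to 2 N at the tip moves it.
- clamp_hinge (a point): Middle of the clamp's hinge line (parallel to the case's y), 77.5 mm towards -x from the case's centre, 62.5 mm above the bench. The clamp is a flat steel flap 40 mm wide and 6 mm thick (3 mm either side of this line), 60 mm long. When down its top is 65.5 mm above the bench, with a 2 mm high lip at its end on that side.
- clamp_tip (a point): Middle of the clamp's free end, 60 mm from its hinge line.
- round_tin: Loose bystander: round brass-coloured tin, 62 mm across, 22 mm high, on the grey mat right of the kit case; origin at the centre of its underside.
- steel_dish: Loose bystander: shallow steel dish of screws, 92 mm across, 18 mm high; origin at the centre of its underside.

How it is judged:
By the outcome, as a careful person would: the job done as asked, in the order asked, and still so for the second after the job is handed in, with the robot touching nothing.
It also fails if it takes over 72 s, if anything falls off the work surface, if the arm or the gripper's body presses on something with over 40 N, if the wrist force passes 120 N, or if a joint passes its speed limit or range.

ROBOT

A 7-joint arm with a two-finger parallel gripper is mounted at the origin on a cart in front of the work surface, level with it; the furniture and walls round the work are solid. World frame = base frame: x ahead of the robot, y to its left, z up, the work surface at z = 0. Lengths are in m, angles in rad, forces in N, time in s.
With the tool pointing down it reaches from about 0.4 to 0.875 m from the base axis. Payload 6.5 kg.
Tool frame: the origin (TCP) lies at the very end of the fingers, on their centre line; the grasp point (between the pads) lies 19 mm behind it (robot.grip_depth is the distance from the TCP to the grasp point, in m); z points along the fingers, y is the line along which they close (so a half turn about z gives the same grasp; the last joint's range is limited). The gripper opens to 88 mm and grips with 3 to 60 N. Pads are 18 mm wide; open, the fingers measure 123 mm over their backs; the gripper's body (75 mm by 187 mm) begins 45 mm behind the grasp point.
Start: joints at [1.184, 0.536, -0.004, 1.538, 0.003, 1.067, -0.071], TCP at [0.205, -0.617, 0.239] pointing down, gripper open.
Joint ranges: [-2.7, 2.7], [-0.37, 2.16], [-1.27, 1.26], [0.24, 2.4], [-1.31, 4.45], [0.19, 1.91], [-2.76, 2.76]. Speed limits (rad/s): [2.39, 2.39, 3.14, 3.14, 3.14, 3.14, 3.14].

INTERFACE

Orientations are given as [roll, pitch, yaw] about the fixed x, y, z axes, in that order (R = Rz(yaw) Ry(pitch) Rx(roll)).
In Python, from bench import robot gives the robot as it stands. The module is installed in compiled form; this text tells all that it offers.
- The arm moves only by the tool play_rows, never from a script. Its argument "motion" is a list that holds one entry, the list of rows, each a list of 7 numbers: the turn, a rotation vector about the tool's x, y, z normalised to -1 to 1, where 1 is 1.5 rad, then the shift along the tool's x, y, z normalised to -1 to 1, where 1 is 250 mm, then the opening, from 0 (shut) to 1 (fully open). A call has 1 to 10 rows; each row is the pose to reach, as a shift and turn from the pose commanded when the call began, along the tool's axes at that moment; what a row does not reach only later rows make up. A row lasts 1/8 s, in which the tool goes at most 62.5 mm and 10.7 degrees, less where a joint would pass 70% of its speed; a pose out of reach is approached as far as the arm can. A call with a number of a shift or a turn outside -1 to 1 is refused whole. A call with a gripper value outside its range is refused whole. The fingers move at their own pace and stop on an object; the grip force is fixed at half the most. Time passes only in rows, so rows that repeat a pose let the fingers close. It gives the time, the measured TCP pose, the force, the opening and the grip force at its end, in the units of the state.
- robot.get_state(): the state, without advancing time (a new reading comes with each control period).
- robot.get_image(name): name is "scene" or "side" or "wrist"; returns the picture (400x640x3 uint8, blue, green, red); there is no depth.
- robot.get_calibration(name): a dict with "fx", "fy", "cx", "cy" (pixels), "world_to_cam" (4x4, takes a point from world to camera coordinates). Camera axes: x right, y down, z forward; pixel columns grow to the right and rows downward; lengths in m; the calibration is good to about 2 mm. A picture is of the moment at which its call begins: read the wrist's pose just before it. get_calibration takes no time and is no camera call; for the wrist camera it gives the pose at the moment of the call.
- robot.job_done(): hands the job in; it is judged then, once.
Trained networks look in the newest picture that a camera, given by its name, has taken for a name from the list of things; names that differ only in an ending like _2 or _b are one class to them, and where a whole thing is asked for, a point or a joint stands for the part that bears it (a point fixed in the world has none). Each returns a list of dicts, best first, with "score" (0 to 1); they miss things now and then, are a little off and sometimes report something else, mostly with a low value. They report only what shows in the picture. A call takes as long as a camera call.
- robot.cut_out(camera, label): "region" (400x640 bool, what is visible of it) and "pixel" ([column, row] in pixels, amid what is visible of it).
The state is a dict: "time": time; "joint_positions": joint angles; "joint_velocities": joint speeds; "effort": joint torques, N m; "eef_pos": TCP position; "eef_rot": TCP orientation; "ft_force": force on the tool from outside, world axes, zero at the start; "torque": the same for the moment, N m; "width": finger opening in m; "grasp_force": force on a finger pad.
Only numpy, scipy, OpenCV 4.12 (cv2) and the standard library are available. Lean on these libraries where they do the work, as an engineer would, in place of code of your own. Each camera call takes 0.05 s, during which the arm holds its last target. There are 200 camera calls.

## Working session

There is one attempt and no reset: what is moved stays moved. The work goes in short steps, Python scripts to look and compute and a tool call to move; the robot and the scene stay as the last step left them, time stands still between calls to the robot, and variables do not carry over. Pictures are saved under pics/ and viewed, at most 10 in all, crops included, and the job is handed in when it is done.

Besides the shell and the picture viewer there is one more tool, called after ">>>" by a JSON object that holds its "op" and its "data". play_rows: Moves the arm, as the interface text tells. Its arguments: {"type":"object","properties":{"motion":{"type":"array","items":{"type":"array","items":{"type":"array","items":{"type":"number"}}}}},"required":["motion"]}

```bash
mkdir -p pics
python3 - <<'E'
from bench import robot
import cv2,numpy as np
s=robot.get_state();print({k:np.round(v,3) for k,v in s.items()})
ims=[robot.get_image(n) for n in("scene","side")]
for n,i in zip(("scene","side"),ims):
    cv2.imwrite(f"pics/{n}0.png",i)
    c=robot.get_calibration(n);print(n,c["fx"],c["cx"],np.round(c["world_to_cam"],3).tolist())
    for l in("bit_case","kit_case","case_lid","case_clamp","round_tin","steel_dish"):
        for d in robot.cut_out(n,l)[:3]:
            r=d["region"];ys,xs=np.nonzero(r);print(n,l,round(d["score"],2),np.round(d["pixel"]),r.sum(),xs.min() if len(xs) else 0,xs.max() if len(xs) else 0,ys.min() if len(xs) else 0,ys.max() if len(xs) else 0)
E
```

```text
{'time': np.float64(0.0), 'joint_positions': array([ 1.184,  0.537, -0.004,  1.539,  0.003,  1.067, -0.071]), 'joint_velocities': array([-0.002, -0.002,  0.001,  0.   , -0.   , -0.001,  0.002]), 'effort': array([-1.0000e-03, -5.7098e+01,  9.9100e-01, -2.5160e+01, -5.6000e-02,
        1.8000e-02,  0.0000e+00]), 'eef_pos': array([ 0.205, -0.616,  0.238]), 'eef_rot': array([-3.14 ,  0.   ,  0.321]), 'ft_force': array([-0.553, -0.185,  0.078]), 'torque': array([-0.039,  0.029,  0.003]), 'grasp_force': np.float64(0.0), 'width': np.float64(0.088)}
scene 395.94446468581265 323.2822112573195 [[-0.949, 0.316, -0.015, 0.455], [0.258, 0.747, -0.613, -0.093], [-0.182, -0.585, -0.79, 1.336], [0.0, 0.0, 0.0, 1.0]]
scene bit_case 0.95 [322. 304.] 756 303 341 283 314
scene kit_case 0.78 [310. 205.] 6056 265 360 151 257
scene case_lid 0.69 [300. 185.] 2509 265 335 151 213
scene case_clamp 0.42 [334. 235.] 97 325 343 230 237
scene round_tin 0.7 [326. 141.] 224 317 333 135 150
scene steel_dish 0.88 [385. 294.] 871 369 403 277 308
scene steel_dish 0.21 [310. 206.] 6136 265 360 152 257
side 484.4417383691963 318.5716423285889 [[0.957, 0.289, 0.011, -0.485], [0.255, -0.828, -0.499, -0.067], [-0.135, 0.481, -0.866, 1.296], [0.0, 0.0, 0.0, 1.0]]
side bit_case 0.71 [379. 142.] 741 359 398 130 156
side kit_case 0.74 [331. 200.] 5318 284 378 150 237
side kit_case 0.2 [331. 215.] 1799 284 378 204 230
side case_lid 0.56 [328. 215.] 1902 282 378 204 230
side case_lid 0.26 [336. 162.] 392 327 344 150 175
side case_clamp 0.65 [336. 163.] 382 328 344 150 175
side round_tin 0.94 [238. 307.] 589 226 252 294 321
side round_tin 0.66 [333. 199.] 5370 283 378 150 237
side round_tin 0.29 [337. 163.] 371 328 344 150 174
side steel_dish 0.8 [322. 118.] 651 308 340 108 132
```

```bash
python3 - <<'E'
import cv2,numpy as np
a=cv2.imread("pics/scene0.png")[100:350,200:460];b=cv2.imread("pics/side0.png")[90:340,200:460]
cv2.imwrite("pics/ab.png",np.hstack([cv2.resize(a,(400,385)),cv2.resize(b,(400,385))]))
E
cat > h.py <<'E'
from bench import robot
import cv2,numpy as np
from scipy.spatial.transform import Rotation as R
def ray(c,px,z):
    "world point at height z seen at pixel"
    T=c["world_to_cam"];Rm=T[:3,:3];o=-Rm.T@T[:3,3]
    d=Rm.T@np.array([(px[0]-c["cx"])/c["fx"],(px[1]-c["cy"])/c["fy"],1])
    return o+d*(z-o[2])/d[2]
def proj(c,p):
    q=np.asarray(p)@c["world_to_cam"][:3,:3].T+c["world_to_cam"][:3,3]
    return np.stack([c["fx"]*q[...,0]/q[...,2]+c["cx"],c["fy"]*q[...,1]/q[...,2]+c["cy"]],-1)
def hullrect(c,reg,z):
    n,l,st,_=cv2.connectedComponentsWithStats(reg.astype(np.uint8)); k=1+st[1:,4].argmax()
    ys,xs=np.nonzero(l==k)
    P=np.array([ray(c,p,z)[:2] for p in zip(xs,ys)])
    return cv2.minAreaRect((P*1000).astype(np.float32))
def move(pos,rpy,ref=None):
    "normalised row to a world pose from the current (or ref) pose"
    s=robot.get_state() if ref is None else ref
    R0=R.from_euler('xyz',s["eef_rot"])
    t=(R0.inv()*R.from_euler('xyz',rpy)).as_rotvec()/1.5
    d=R0.inv().apply(np.array(pos)-s["eef_pos"])/.25
    return np.round(np.r_[t,d],3).tolist()
E
python3 - <<'E'
from h import *
for n in("scene","side"):
    robot.get_image(n);c=robot.get_calibration(n)
    for l,z in(("bit_case",.02),("kit_case",.05),("round_tin",.02),("steel_dish",.015),("case_clamp",.09)):
        d=robot.cut_out(n,l)
        if d: print(n,l,hullrect(c,d[0]["region"],z),ray(c,d[0]["pixel"],z).round(3))
E
```

```text
scene bit_case ((587.0516967773438, 311.7267150878906), (105.10334014892578, 59.43559265136719), 29.185747146606445) [0.589 0.306 0.02 ]
scene kit_case ((520.054931640625, 3.054229736328125), (358.5206604003906, 236.1758575439453), 88.16844177246094) [0.522 0.018 0.05 ]
scene round_tin ((389.302978515625, -246.37423706054688), (79.53414154052734, 60.168582916259766), 70.76522064208984) [ 0.395 -0.244  0.02 ]
scene steel_dish ((416.9079284667969, 335.85552978515625), (87.53010559082031, 88.43659973144531), 71.17650604248047) [0.414 0.339 0.015]
scene case_clamp ((501.8226013183594, 162.3568115234375), (50.476165771484375, 17.932146072387695), 11.314970016479492) [0.502 0.167 0.09 ]
side bit_case ((588.843017578125, 301.6609191894531), (106.89958190917969, 65.75862121582031), 35.868656158447266) [0.585 0.305 0.02 ]
side kit_case ((514.0894165039062, 97.72354125976562), (231.81565856933594, 251.61572265625), 10.958410263061523) [0.527 0.06  0.05 ]
side round_tin ((394.4026184082031, -252.4187774658203), (59.49269485473633, 65.62535858154297), 45.651649475097656) [ 0.389 -0.251  0.02 ]
side steel_dish ((420.1380920410156, 337.0211181640625), (89.11322784423828, 84.7021713256836), 17.281179428100586) [0.411 0.343 0.015]
side case_clamp ((505.16156005859375, 154.97279357910156), (39.6165771484375, 75.9285888671875), 12.32187271118164) [0.508 0.149 0.09 ]
```

View pics/ab.png

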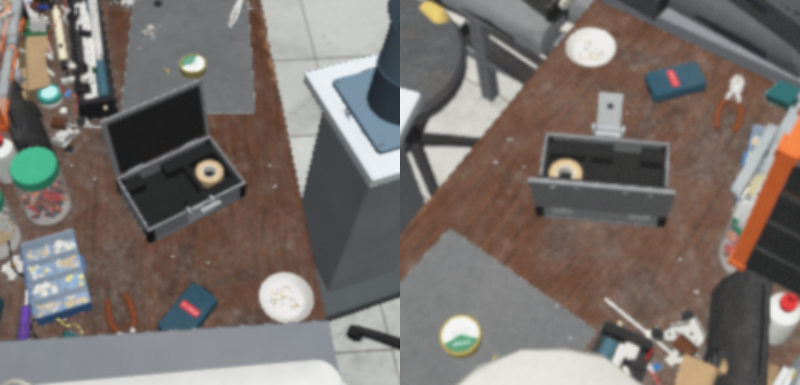

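The scene shows the lid (right of the case) leaning back, the clamp on the left leaning out, the tape roll nearest the robot, and the bit case at about (322,304) with its red label up. The case's yaw comes out at about -78°. The gripper body is wide enough to reach the lid when placing, so I'll push the lid to its stop first. Now moving above the kit for a look.

>>> {"op": "play_rows", "data": {"motion": [[[0,0,0,0.82,-0.64,-0.57,1],[0,0,0,0.82,-0.64,-0.57,1],[0,0,0,0.82,-0.64,-0.57,1],[0,0,0,0.82,-0.64,-0.57,1],[0,0,0,0.82,-0.64,-0.57,0.5]]]}}

```text
time: 1.92
eef_pos: [0.3506, -0.3983, 0.3829]
eef_rot: [3.14, -0.001, 0.323]
ft_force: [-0.6, -1.6, 0.7]
width: 0.0803
grasp_force: 0.0
```

>>> {"op": "play_rows", "data": {"motion": [[[0,0,0,0.65,-0.85,0,0],[0,0,0,0.65,-0.85,0,0],[0,0,0,0.65,-0.85,0,0],[0,0,0,0.65,-0.85,0,0],[0,0,0,0.65,-0.85,0,0]]]}}

```text
time: 2.55
eef_pos: [0.4373, -0.1432, 0.3816]
eef_rot: [-3.141, -0.001, 0.327]
ft_force: [-1.0, -0.4, -0.3]
width: 0.0305
grasp_force: 0.0
```

>>> {"op": "play_rows", "data": {"motion": [[[0,0,0,0.22,-0.85,0,0],[0,0,0,0.22,-0.85,0,0],[0,0,0,0.22,-0.85,0,0],[0,0,0,0.22,-0.85,0,0],[0,0,0,0.22,-0.85,0,0]]]}}

```text
time: 3.18
eef_pos: [0.421, 0.0739, 0.3815]
eef_rot: [-3.142, -0.001, 0.326]
ft_force: [-0.2, -0.1, 0.3]
width: 0.0005
grasp_force: 0.0
```

```bash
cat > look.py <<'E'
from h import *
import sys
s=robot.get_state();print(s["time"],s["eef_pos"].round(4),s["eef_rot"].round(3),s["ft_force"].round(1))
c=robot.get_calibration("wrist");im=robot.get_image("wrist");cv2.imwrite(f"pics/{sys.argv[1]}.png",im)
T=c["world_to_cam"];print("cam",(-T[:3,:3].T@T[:3,3]).round(3),"fwd",T[2,:3].round(3),"right",T[0,:3].round(3),c["fx"])
np.savez(f"{sys.argv[1]}.npz",**c)
for a in sys.argv[2:]:
    l,z=a.split("=")
    for d in robot.cut_out("wrist",l)[:2]: print(l,round(d["score"],2),np.round(d["pixel"]),d["region"].sum(),hullrect(c,d["region"],float(z)))
E
python3 look.py w1 bit_case=.025 kit_case=.05 case_clamp=.09 case_lid=.1 bay=.038
```

```text
3.175 [0.421  0.0739 0.3815] [-3.142e+00 -1.000e-03  3.260e-01] [-0.2 -0.1  0.3]
cam [0.495 0.099 0.527] fwd [-0.284 -0.096 -0.954] right [ 0.319 -0.948  0.001] 319.49760836159084
bit_case 0.94 [204.  12.] 1101 ((552.309814453125, 286.3343505859375), (34.55093765258789, 63.37418746948242), 18.62128257751465)
kit_case 0.74 [379.  82.] 28241 ((520.0580444335938, 53.073463439941406), (269.00909423828125, 285.45538330078125), 11.378891944885254)
case_clamp 0.75 [278.  80.] 1250 ((502.5799255371094, 161.42843627929688), (41.769351959228516, 48.753055572509766), 9.164133071899414)
case_lid 0.62 [423.  89.] 11503 ((535.28759765625, -25.930709838867188), (239.43589782714844, 81.48460388183594), 11.006071090698242)
bay 0.93 [377.  84.] 28303 ((519.8123779296875, 50.895668029785156), (274.3614501953125, 293.2300109863281), 12.142565727233887)
```

View pics/w1.png

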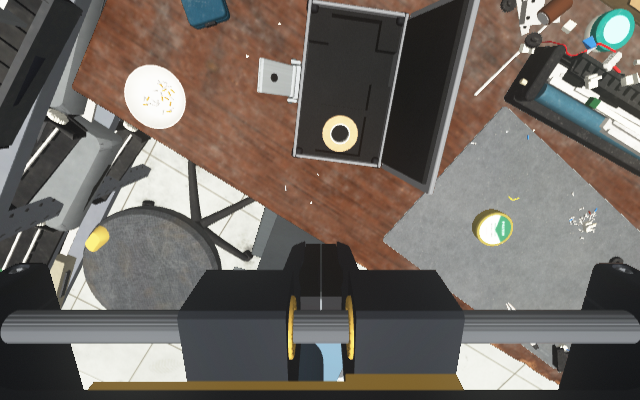

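The wrist view shows the kit case: near-left rim corner at (294,156), near-right (380,166), far-right (408,12), clamp tip edge near (258,76), lid free edge right to (431,192). Fitting the case pose from these.

```bash
cat > fit.py <<'E'
from h import *
from scipy.optimize import least_squares
def W(p,q):
    a=p[2];q=np.atleast_2d(np.array(q,float))/1000
    return np.c_[p[0]+q[:,0]*np.cos(a)-q[:,1]*np.sin(a),p[1]+q[:,0]*np.sin(a)+q[:,1]*np.cos(a),q[:,2]]
def lidp(t,y,r=135,o=0): return [67.5-r*np.cos(t)+o*np.sin(t),y,50.5+r*np.sin(t)+o*np.cos(t)]
def clp(t,y,r=60,o=0): return [-77.5+r*np.cos(t)-o*np.sin(t),y,62.5+r*np.sin(t)+o*np.cos(t)]
E
python3 - <<'E'
from fit import *
c=dict(np.load("w1.npz"))
rim=[[-67.5,-105,50],[67.5,-105,50],[67.5,105,50]];px=np.array([[294,157],[381,167],[409,11]])
f=lambda p:(proj(c,W(p,rim))-px).ravel()
r=least_squares(f,[.52,.07,-1.36]);p=r.x;print(p.round(4),np.degrees(p[2]),r.fun.round(1))
print("tape",proj(c,W(p,[0,-64,38])))
for t in(1.6,1.7,1.8,1.9):print("lid near inner/outer",t,proj(c,W(p,[lidp(t,-105),lidp(t,-105,135,7)])).round(0).tolist())
for t in(2.0,2.1,2.2,2.3,2.4):print("clamp",t,proj(c,W(p,[clp(t,-20),clp(t,20)])).round(0).tolist())
im=cv2.imread("pics/w1.png")[0:220,230:490];cv2.imwrite("pics/w1c.png",cv2.resize(im,None,fx=3,fy=2.7,interpolation=2))
E
```

```text
[ 0.5215  0.0681 -1.3592] -77.87595180207244 [-0.8 -0.1  0.9 -0.1 -0.   0.2]
tape [[340.84180172 133.67343162]]
lid near inner/outer 1.6 [[408.0, 192.0], [414.0, 192.0]]
lid near inner/outer 1.7 [[419.0, 193.0], [425.0, 193.0]]
lid near inner/outer 1.8 [[430.0, 193.0], [436.0, 194.0]]
lid near inner/outer 1.9 [[440.0, 194.0], [445.0, 194.0]]
clamp 2.0 [[266.0, 94.0], [268.0, 59.0]]
clamp 2.1 [[262.0, 94.0], [264.0, 58.0]]
clamp 2.2 [[259.0, 93.0], [260.0, 58.0]]
clamp 2.3 [[255.0, 93.0], [257.0, 58.0]]
clamp 2.4 [[253.0, 92.0], [254.0, 58.0]]
```

View pics/w1c.png

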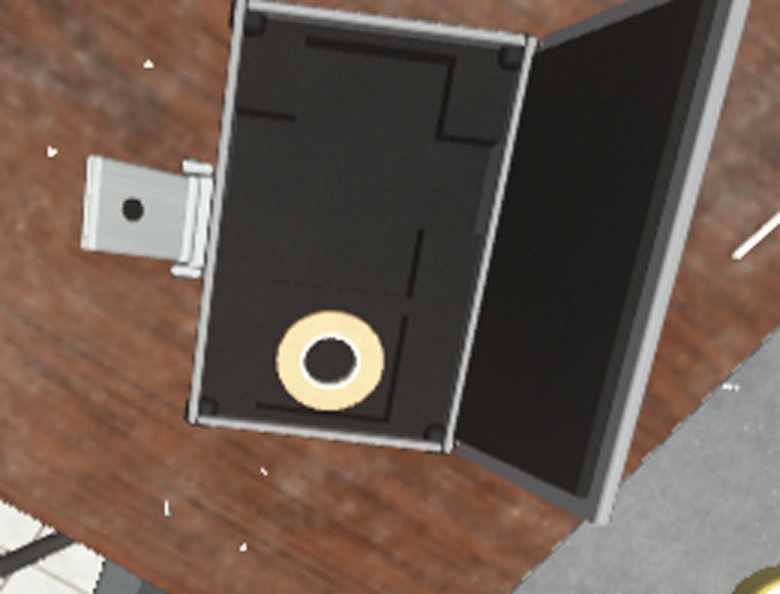

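The crop confirms the fit: the tape lands at (341,134) as predicted. The lid edge near (430,193) gives about 1.76 rad and the clamp tip (257,93) about 2.25. Next I'll get the bay's y and the lid-push rows.

Run:
```python
from fit import *
c=dict(np.load("w1.npz"));p=[.5215,.0681,-1.3592]
def inv(w): 
    d=(w[:2]-p[:2]);a=p[2];return (1000*np.array([d[0]*np.cos(a)+d[1]*np.sin(a),-d[0]*np.sin(a)+d[1]*np.cos(a)])).round(1)
for n,q in(("far-left",(305,40)),("far-right",(455,60)),("cut far r",(440,138)),("cutR end",(495,143)),("cut far l",(295,112)),("cut near r",(422,230)),("near r",(410,297))):
    print(n,inv(ray(c,(q[0]/3+230,q[1]/2.7),.038)),inv(ray(c,(q[0]/3+230,q[1]/2.7),.016)))
s=robot.get_state()
yaw=p[2]+np.pi/2
for x,z in((50,140),(50,300),(130,140)):
    w=W(p,[x,0,z])[0];print(x,z,w.round(4),move(w,[np.pi,0,yaw]))
```

```text
far-left [-33.3  92. ] [-33.2  97. ]
far-right [35.7 90.8] [38.9 95.7]
cut far r [34.8 54.4] [38.  57.7]
cutR end [60.8 54.9] [65.1 58.3]
cut far l [-33.9  58.9] [-33.8  62.4]
cut near r [33.7  9. ] [36.8 10.3]
near r [ 33.3 -25.7] [ 36.4 -26. ]
50 140 [0.532  0.0192 0.14  ] [0.0, 0.0, 0.071, 0.356, 0.332, 0.964]
50 300 [0.532  0.0192 0.3   ] [0.0, 0.0, 0.071, 0.356, 0.332, 0.324]
130 140 [ 0.5488 -0.059   0.14  ] [0.0, 0.0, 0.071, 0.322, 0.65, 0.964]
```

>>> {"op": "play_rows", "data": {"motion": [[[0,0,0.071,0.356,0.332,0.3,0],[0,0,0.071,0.356,0.332,0.3,0],[0,0,0.071,0.356,0.332,0.3,0],[0,0,0.071,0.356,0.332,0.964,0],[0,0,0.071,0.356,0.332,0.964,0],[0,0,0.071,0.356,0.332,0.964,0]]]}}

```text
time: 4.22
eef_pos: [0.5307, 0.0205, 0.1383]
eef_rot: [-3.141, 0.002, 0.214]
ft_force: [-0.6, 0.2, 0.2]
width: 0.0003
grasp_force: 0.0
```

>>> {"op": "play_rows", "data": {"motion": [[[0,0,0,0,0.04,0,0],[0,0,0,0,0.07,0,0],[0,0,0,0,0.1,0,0],[0,0,0,0,0.12,0,0],[0,0,0,0,0.14,0,0],[0,0,0,0,0.15,0,0],[0,0,0,0,0.16,0,0],[0,0,0,0,0.16,0,0]]]}}

```text
time: 5.22
eef_pos: [0.5405, -0.0184, 0.1401]
eef_rot: [3.141, 0.0, 0.214]
ft_force: [-0.4, 2.0, -0.4]
width: 0.0003
grasp_force: 0.5
```

>>> {"op": "play_rows", "data": {"motion": [[[0,0,0,0,0.015,0,0],[0,0,0,0,0.03,0,0],[0,0,0,0,0.03,0,0]]]}}

```text
time: 5.6
eef_pos: [0.542, -0.026, 0.1401]
eef_rot: [3.141, 0.001, 0.214]
ft_force: [-0.9, 0.8, -0.1]
width: 0.0002
grasp_force: 0.6
```

>>> {"op": "play_rows", "data": {"motion": [[[0,0,0,0,0.012,0,0],[0,0,0,0,0.024,0,0],[0,0,0,0,0.024,0,0]]]}}

```text
time: 5.98
eef_pos: [0.5421, -0.0265, 0.14]
eef_rot: [-3.136, 0.001, 0.218]
ft_force: [-4.7, 13.0, 2.2]
width: 0.0003
grasp_force: 6.7
```

>>> {"op": "play_rows", "data": {"motion": [[[0,0,0,0,-0.16,0,0],[0,0,0,0,-0.3,-0.6,0.5],[0,0,0,0,-0.3,-0.64,1],[0,0,0,0,-0.3,-0.64,1],[0,0,0,0,-0.3,-0.64,1]]]}}

```text
time: 6.6
eef_pos: [0.5294, 0.0421, 0.3036]
eef_rot: [3.14, -0.007, 0.215]
ft_force: [-0.3, 0.1, -0.9]
width: 0.0383
grasp_force: 0.0
```

>>> {"op": "play_rows", "data": {"motion": [[[0,0,-0.19,0,-0.8,0,1],[0,0,-0.19,0,-0.8,0,1],[0,0,-0.19,0,-0.8,0,1],[0,0,-0.19,0,-0.8,0,1],[0,0,-0.19,0,-0.8,0,1]]]}}

```text
time: 7.22
eef_pos: [0.4848, 0.2368, 0.2992]
eef_rot: [3.141, 0.002, 0.5]
ft_force: [-0.1, -0.8, -0.5]
width: 0.0871
grasp_force: 0.0
```

```bash
python3 look.py w2 bit_case=.025
python3 - <<'E'
from fit import *
for n in("scene","side"):
    robot.get_image(n);c=robot.get_calibration(n);print(n,hullrect(c,robot.cut_out(n,"bit_case")[0]["region"],.0125))
E
```

```text
7.225 [0.4848 0.2368 0.2992] [3.141e+00 2.000e-03 5.000e-01] [-0.1 -0.8 -0.5]
cam [0.554 0.275 0.445] fwd [-0.265 -0.145 -0.953] right [ 0.479 -0.878  0.001] 319.49760836159084
bit_case 0.84 [308.  57.] 4213 ((585.2090454101562, 309.623779296875), (104.6055679321289, 57.39586639404297), 34.59223175048828)
scene ((583.1026611328125, 308.6923522949219), (108.18711853027344, 63.19316482543945), 34.26734161376953)
side ((587.8705444335938, 308.7763671875), (109.20840454101562, 71.94230651855469), 33.989112854003906)
```

View pics/w2.png

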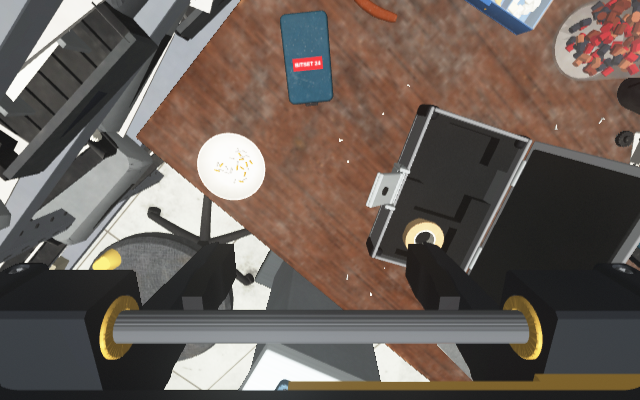

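The bit case shows clearly at (306,57), label up: centre (0.585, 0.3095), yaw 34.6°, size matching. I'll grip it with the TCP 14 mm up.

Run:
```python
from h import *
print(move([.585,.3095,.07],[np.pi,0,.604]),move([.585,.3095,.014],[np.pi,0,.604]))
```

```text
[0.0, 0.0, -0.071, 0.491, -0.071, 0.92] [0.0, 0.0, -0.071, 0.491, -0.071, 1.144]
```

>>> {"op": "play_rows", "data": {"motion": [[[0,0,-0.071,0.491,-0.071,0.4,1],[0,0,-0.071,0.491,-0.071,0.6,1],[0,0,-0.071,0.491,-0.071,0.9,1],[0,0,-0.071,0.491,-0.071,0.92,1],[0,0,-0.071,0.491,-0.071,0.92,1]]]}}

```text
time: 8.15
eef_pos: [0.5829, 0.3098, 0.0662]
eef_rot: [-3.141, 0.006, 0.605]
ft_force: [0.0, 0.0, 1.2]
width: 0.0881
grasp_force: 0.0
```

>>> {"op": "play_rows", "data": {"motion": [[[0,0,0,0,0,0.12,1],[0,0,0,0,0,0.224,1],[0,0,0,0,0,0.224,1],[0,0,0,0,0,0.224,0],[0,0,0,0,0,0.224,0],[0,0,0,0,0,0.224,0],[0,0,0,0,0,0.224,0]]]}}

```text
time: 9.02
eef_pos: [0.5849, 0.3116, 0.0151]
eef_rot: [3.141, -0.001, 0.606]
ft_force: [-0.7, -0.8, 4.2]
width: 0.0573
grasp_force: 30.0
```

Run:
```python
from fit import *
p=[.5215,.0681,-1.3592];yaw=p[2]+np.pi/2;d=np.radians(4)
Rt=R.from_euler('xyz',[np.pi,0,yaw])*R.from_rotvec([-d,0,0]);e=Rt.as_euler('xyz')
print("tool z in world",Rt.apply([0,0,1]),"case +x",[np.cos(p[2]),np.sin(p[2])])
T=lambda z:W(p,[-4,32.5,z])[0]
s=robot.get_state()
a=dict(eef_pos=s["eef_pos"]+[0,0,.2],eef_rot=s["eef_rot"])
print("T",T(33),"lift then:",move(T(215),e,a))
b=dict(eef_pos=T(215),eef_rot=e)
for z in(120,60,40,33):print(z,move(T(z),e,b))
```

```text
tool z in world [ 0.01465032 -0.06820069 -0.99756405] case +x [np.float64(0.2100208905335537), np.float64(-0.9776968986038019)]
T [0.55243507 0.07883647 0.033     ] lift then: [-0.046, -0.01, 0.262, -0.637, 0.692, 0.0]
120 [0.0, 0.0, 0.0, -0.0, -0.027, 0.379]
60 [0.0, 0.0, 0.0, -0.0, -0.043, 0.618]
40 [0.0, 0.0, 0.0, -0.0, -0.049, 0.698]
33 [0.0, 0.0, 0.0, -0.0, -0.051, 0.726]
```

>>> {"op": "play_rows", "data": {"motion": [[[0,0,0,0,0,-0.1,0],[0,0,0,0,0,-0.3,0],[0,0,0,0,0,-0.55,0],[0,0,0,0,0,-0.8,0],[0,0,0,0,0,-0.8,0]]]}}

```text
time: 9.65
eef_pos: [0.5865, 0.3142, 0.2217]
eef_rot: [3.141, -0.011, 0.606]
ft_force: [-0.5, 0.8, -1.3]
width: 0.0571
grasp_force: 30.0
```

>>> {"op": "play_rows", "data": {"motion": [[[-0.01,0,0.06,-0.16,0.17,0,0],[-0.025,-0.005,0.13,-0.32,0.35,0,0],[-0.04,-0.01,0.2,-0.48,0.52,0,0],[-0.046,-0.01,0.262,-0.637,0.692,0,0],[-0.046,-0.01,0.262,-0.637,0.692,0,0],[-0.046,-0.01,0.262,-0.637,0.692,0,0]]]}}

```text
time: 10.4
eef_pos: [0.5513, 0.0794, 0.2142]
eef_rot: [3.072, 0.002, 0.214]
ft_force: [0.1, 0.2, -0.1]
width: 0.0571
grasp_force: 30.0
```

```bash
python3 look.py w3 bit_case=.2
python3 - <<'E'
from fit import *
p=[.5215,.0681,-1.3592];yaw=p[2]+np.pi/2
e=(R.from_euler('xyz',[np.pi,0,yaw])*R.from_rotvec([-np.radians(4),0,0])).as_euler('xyz')
print(robot.get_state()["width"],robot.get_state()["eef_rot"],e)
for z in(120,60,40,33):print(z,move(W(p,[-4,32.5,z])[0],e))
E
```

```text
10.4 [0.5513 0.0794 0.2142] [3.072e+00 2.000e-03 2.140e-01] [ 0.1  0.2 -0.1]
cam [0.626 0.107 0.359] fwd [-0.281 -0.129 -0.951] right [ 0.21  -0.975  0.07 ] 319.49760836159084
bit_case 0.88 [325. 230.] 18577 ((557.4093627929688, 79.69268035888672), (93.6951675415039, 63.46220016479492), 11.530561447143555)
0.057125221993384656 [3.07261010e+00 1.25267925e-03 2.15437245e-01] [3.07177948 0.         0.21159633]
120 [-0.001, 0.001, 0.003, 0.002, -0.018, 0.376]
60 [-0.001, 0.001, 0.003, 0.003, -0.035, 0.616]
40 [-0.001, 0.001, 0.003, 0.003, -0.04, 0.696]
33 [-0.001, 0.001, 0.003, 0.003, -0.042, 0.724]
```

View pics/w3.png

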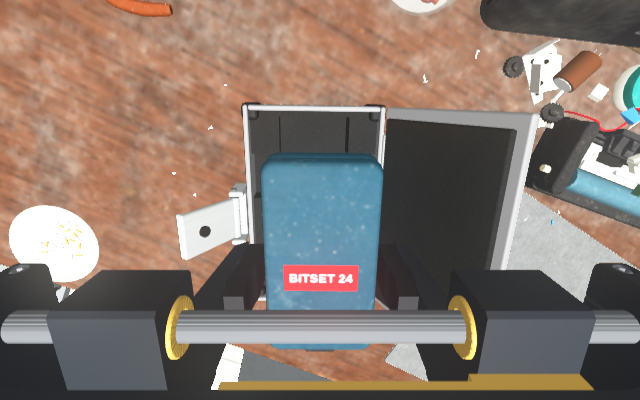

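The case is held level under the gripper (far end at row 155), aligned with the kit case, and the lid is well back. Lowering it.

>>> {"op": "play_rows", "data": {"motion": [[[0,0,0,0.002,-0.01,0.15,0],[0,0,0,0.003,-0.018,0.3,0],[0,0,0,0.003,-0.025,0.45,0],[0,0,0,0.003,-0.035,0.55,0],[0,0,0,0.003,-0.037,0.6,0],[0,0,0,0.003,-0.039,0.65,0],[0,0,0,0.003,-0.04,0.65,0]]]}}

```text
time: 11.38
eef_pos: [0.5525, 0.0777, 0.0511]
eef_rot: [3.071, 0.002, 0.213]
ft_force: [0.2, 0.0, -1.7]
width: 0.0569
grasp_force: 30.0
```

Run:
```python
from fit import *
p=[.5215,.0681,-1.3592];yaw=p[2]+np.pi/2
e=(R.from_euler('xyz',[np.pi,0,yaw])*R.from_rotvec([-np.radians(4),0,0])).as_euler('xyz')
s=robot.get_state();print(s["torque"].round(2),s["ft_force"].round(1))
for z in(40,33):print(z,move(W(p,[-4,32.5,z])[0],e))
```

```text
[ 0.16  0.   -0.06] [ 0.2  0.  -1.7]
40 [0.0, 0.001, 0.001, 0.001, -0.008, 0.044]
33 [0.0, 0.001, 0.001, 0.001, -0.01, 0.072]
```

>>> {"op": "play_rows", "data": {"motion": [[[0,0,0,0.001,-0.004,0.02,0],[0,0,0,0.001,-0.008,0.044,0],[0,0,0,0.001,-0.009,0.058,0],[0,0,0,0.001,-0.009,0.058,0]]]}}

```text
time: 11.88
eef_pos: [0.5524, 0.0786, 0.0365]
eef_rot: [3.071, 0.002, 0.213]
ft_force: [0.8, 0.2, -1.0]
width: 0.0574
grasp_force: 30.0
```

>>> {"op": "play_rows", "data": {"motion": [[[0,0,0,0,-0.001,0.007,0],[0,0,0,0,-0.001,0.014,0],[0,0,0,0,-0.001,0.018,0],[0,0,0,0,-0.001,0.018,0]]]}}

```text
time: 12.38
eef_pos: [0.5527, 0.0787, 0.0329]
eef_rot: [3.071, 0.001, 0.213]
ft_force: [-1.4, -0.9, 5.7]
width: 0.0569
grasp_force: 30.0
```

Touchdown came at the expected height. I'll reduce the tilt a little, then release.

>>> {"op": "play_rows", "data": {"motion": [[[0.012,0,0,0,0.001,0.002,0],[0.023,0,0,0,0.002,0.002,0],[0.023,0,0,0,0.002,0.002,0.6],[0.023,0,0,0,0.002,0.002,0.66],[0.023,0,0,0,0.002,0.002,0.7],[0.023,0,0,0,0.002,0.002,0.74],[0.023,0,0,0,0.002,0.002,0.74]]]}}

```text
time: 13.25
eef_pos: [0.5527, 0.0782, 0.0317]
eef_rot: [3.106, 0.001, 0.213]
ft_force: [0.1, 0.3, -0.4]
width: 0.0647
grasp_force: 0.0
```

>>> {"op": "play_rows", "data": {"motion": [[[0,0,0,0,0,-0.05,0.74],[0,0,0,0,0,-0.15,0.74],[0,0,0,0,0,-0.4,0.5],[0,0,0,0,0,-0.65,0],[-0.0,0,0,-0.3,0,-0.85,0],[-0.0,0,0,-0.3,0,-0.85,0],[-0.0,0,0,-0.3,0,-0.85,0],[-0.0,0,0,-0.3,0,-0.85,0]]]}}

```text
time: 14.25
eef_pos: [0.4787, 0.0698, 0.2443]
eef_rot: [3.106, 0.001, 0.212]
ft_force: [0.5, -0.8, -0.2]
width: 0.0072
grasp_force: 0.0
```

```bash
python3 look.py w4 bit_case=.041 case_clamp=.1 case_lid=.1
python3 - <<'E'
from fit import *
p=[.5215,.0681,-1.3592]
c=dict(np.load("w4.npz"))
im=cv2.imread("pics/w4.png")
# expected: bit case top outline nominal, lid 2.0, clamp
q=proj(c,W(p,[[-28.5,-21,41],[28.5,-21,41],[28.5,86,41],[-28.5,86,41]]));cv2.polylines(im,[q.astype(int)],True,(0,255,0),1)
q=proj(c,W(p,[lidp(2.,-105),lidp(2.,105)]));cv2.polylines(im,[q.astype(int)],True,(0,255,255),1)
for t in(2.25,2.45):
    q=proj(c,W(p,[clp(t,-20),clp(t,20)]));cv2.polylines(im,[q.astype(int)],True,(0,0,255),1)
q=proj(c,W(p,[[-67.5,-105,50],[67.5,-105,50],[67.5,105,50],[-67.5,105,50]]));cv2.polylines(im,[q.astype(int)],True,(255,0,255),1)
cv2.imwrite("pics/w4o.png",im)
E
```

```text
14.25 [0.4787 0.0698 0.2443] [3.106e+00 1.000e-03 2.120e-01] [ 0.5 -0.8 -0.2]
cam [0.554 0.092 0.39 ] fwd [-0.287 -0.097 -0.953] right [ 0.21  -0.977  0.036] 319.49760836159084
bit_case 0.97 [324. 100.] 5340 ((552.8106079101562, 78.57803344726562), (103.6677017211914, 56.47736358642578), 11.540520668029785)
case_clamp 0.76 [223. 141.] 2581 ((503.00726318359375, 159.65106201171875), (40.745086669921875, 53.51811218261719), 14.152602195739746)
case_lid 0.84 [454. 128.] 32660 ((527.6114501953125, -47.80548095703125), (266.28485107421875, 120.95313262939453), 11.384920120239258)
case_lid 0.25 [323.  98.] 5188 ((552.91650390625, 80.36610412597656), (85.83938598632812, 46.431949615478516), 9.970569610595703)
```

View pics/w4o.png

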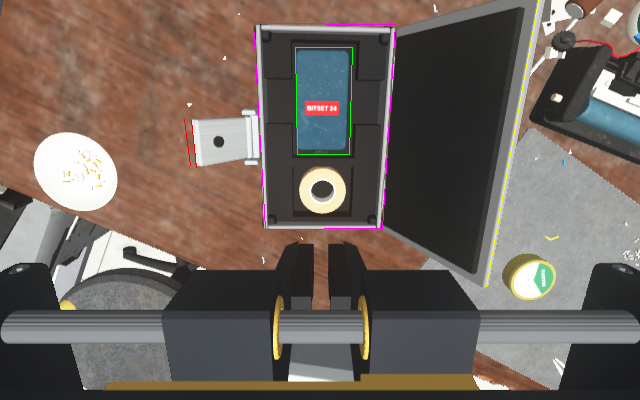

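The bit case lies flat and centred in the bay (green outline, about (323,100)), the lid is at its stop, and the clamp is still out at about 2.2. Next the lid gets pushed shut from behind.

```bash
cat > lidplan.py <<'E'
from fit import *
p=[.5215,.0681,-1.3592];e=[np.pi,0,p[2]+np.pi/2]
def tcp(t,y=-50,r=105):
    if t>1.57: q=lidp(t,y,135,7); q=[q[0]+10,y,q[2]-30]
    else: q=lidp(t,y,r,7); q[0]+=10
    return q
E
python3 - <<'E'
from lidplan import *
s=robot.get_state()
for q in([100,-50,245],[172,-50,245]):print(q,move(W(p,q)[0],e,s))
b=dict(eef_pos=W(p,[172,-50,245])[0],eef_rot=np.array(e))
q=[172,-50,143];print(move(W(p,q)[0],e,b))
b=dict(eef_pos=W(p,q)[0],eef_rot=np.array(e))
print(tcp(2.0))
for t in(2.,1.9,1.8,1.7,1.57,1.45,1.3,1.15,1.0):print(t,move(W(p,tcp(t))[0],e,b)[3:])
E
```

```text
[100, -50, 245] [0.023, 0.002, 0.001, -0.033, 0.444, 0.01]
[172, -50, 245] [0.023, 0.002, 0.001, -0.034, 0.731, 0.02]
[0.0, 0.0, 0.0, 0.0, -0.0, 0.408]
[np.float64(140.044904921644), -50, np.float64(140.34212476563704)]
2.0 [-0.0, -0.128, 0.011]
1.9 [-0.0, -0.177, -0.012]
1.8 [-0.0, -0.228, -0.03]
1.7 [-0.0, -0.281, -0.042]
1.57 [-0.0, -0.35, -0.05]
1.45 [-0.0, -0.401, -0.05]
1.3 [-0.0, -0.463, -0.042]
1.15 [-0.0, -0.524, -0.025]
1.0 [-0.0, -0.581, 0.001]
```

>>> {"op": "play_rows", "data": {"motion": [[[0.023,0,0,-0.033,0.22,0,0],[0.023,0,0,-0.033,0.44,0,0],[0.023,0,0,-0.033,0.731,0,0],[0.023,0,0,-0.033,0.731,0,0],[0.023,0,0,-0.033,0.731,0.2,0],[0.023,0,0,-0.033,0.731,0.43,0],[0.023,0,0,-0.033,0.731,0.43,0],[0.023,0,0,-0.033,0.731,0.43,0]]]}}

```text
time: 15.45
eef_pos: [0.5105, -0.1134, 0.1448]
eef_rot: [3.14, -0.0, 0.214]
ft_force: [-0.3, 0.5, 0.0]
width: 0.0005
grasp_force: 0.0
```

>>> {"op": "play_rows", "data": {"motion": [[[0,0,0,0,-0.09,0.005,0],[0,0,0,0,-0.13,0.005,0],[0,0,0,0,-0.177,-0.012,0],[0,0,0,0,-0.228,-0.03,0],[0,0,0,0,-0.281,-0.042,0],[0,0,0,0,-0.35,-0.05,0],[0,0,0,0,-0.401,-0.05,0],[0,0,0,0,-0.463,-0.042,0],[0,0,0,0,-0.524,-0.025,0],[0,0,0,0,-0.581,0.001,0]]]}}

```text
time: 16.7
eef_pos: [0.4782, 0.029, 0.1425]
eef_rot: [3.141, 0.001, 0.213]
ft_force: [1.8, -1.7, 0.8]
width: 0.0002
grasp_force: 1.0
```

Run:
```python
from lidplan import *
s=robot.get_state();print(s["eef_pos"],s["ft_force"],W(p,tcp(1.))[0])
for n in("scene","side"):
    im=robot.get_image(n);cv2.imwrite(f"pics/{n}5.png",im);c=robot.get_calibration(n)
a=cv2.imread("pics/scene5.png")[100:290,200:430];b=cv2.imread("pics/side5.png")[90:280,220:450]
cv2.imwrite("pics/ab5.png",np.hstack([cv2.resize(a,(400,330)),cv2.resize(b,(400,330))]))
for t in(.85,.7,.55,.4,.25,.12,0.,-.03):print(t,move(W(p,tcp(t))[0],e)[3:])
```

```text
[0.47817316 0.02899487 0.14254174] [ 1.78503359 -1.6553595   0.80241095] [0.47821401 0.03153497 0.14263657]
0.85 [0.006, -0.058, 0.032]
0.7 [0.006, -0.105, 0.074]
0.55 [0.007, -0.145, 0.123]
0.4 [0.007, -0.177, 0.177]
0.25 [0.007, -0.201, 0.235]
0.12 [0.008, -0.215, 0.288]
0.0 [0.008, -0.221, 0.338]
-0.03 [0.008, -0.222, 0.351]
```

View pics/ab5.png

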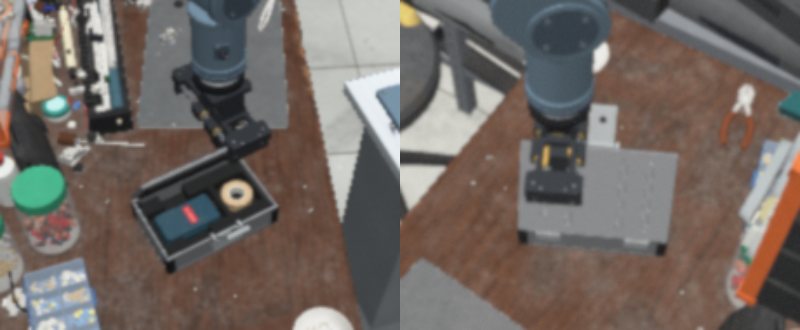

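The lid is following the fingers and is about halfway down. Continuing to shut.

>>> {"op": "play_rows", "data": {"motion": [[[0,0,0,0,-0.058,0.032,0],[0,0,0,0,-0.105,0.074,0],[0,0,0,0,-0.14,0.123,0],[0,0,0,0,-0.16,0.177,0],[0,0,0,0,-0.18,0.235,0],[0,0,0,0,-0.19,0.288,0],[0,0,0,0,-0.19,0.32,0],[0,0,0,0,-0.19,0.336,0],[0,0,0,0,-0.19,0.345,0],[0,0,0,0,-0.19,0.345,0]]]}}

```text
time: 18.05
eef_pos: [0.4682, 0.0738, 0.0578]
eef_rot: [3.139, 0.002, 0.212]
ft_force: [-6.3, -0.2, 18.6]
width: 0.0003
grasp_force: 9.6
```

The lid is shut at TCP z = 0.058 with 18 N down. Now the clamp plan.

Run:
```python
from lidplan import *
def ct(t,r=45):
    if t>1.57: q=clp(t,0,60,3);return [q[0]-11,0,q[2]-20]
    q=clp(t,0,r,3);return [q[0]-10,0,q[2]]
s=robot.get_state()
for q in([-30,-50,160],[-160,0,160],[-160,0,92]):print(q,move(W(p,q)[0],e,s))
b=dict(eef_pos=W(p,[-160,0,92])[0],eef_rot=np.array(e))
for t in(2.3,2.2,2.,1.8,1.6,1.4,1.2,1.,.8,.6,.4,.25,.1,0,-.05):print(t,move(W(p,ct(t))[0],e,b)[3:])
```

```text
[-30, -50, 160] [0.002, 0.001, 0.001, 0.003, -0.052, -0.409]
[-160, 0, 160] [0.002, 0.001, 0.001, 0.203, -0.572, -0.411]
[-160, 0, 92] [0.002, 0.001, 0.001, 0.204, -0.572, -0.139]
2.3 [0.0, 0.117, 0.027]
2.2 [0.0, 0.135, 0.011]
2.0 [0.0, 0.175, -0.015]
1.8 [0.0, 0.22, -0.033]
1.6 [-0.0, 0.267, -0.042]
1.4 [0.0, 0.309, -0.061]
1.2 [0.0, 0.344, -0.054]
1.0 [0.0, 0.377, -0.04]
0.8 [0.0, 0.407, -0.019]
0.6 [0.0, 0.432, 0.006]
0.4 [0.0, 0.451, 0.037]
0.25 [0.0, 0.461, 0.062]
0.1 [0.0, 0.468, 0.088]
0 [0.0, 0.47, 0.106]
-0.05 [-0.0, 0.47, 0.115]
```

>>> {"op": "play_rows", "data": {"motion": [[[0,0,0,0,-0.05,-0.2,0],[0,0,0,0,-0.05,-0.41,0],[0,0,0,0.1,-0.3,-0.41,0],[0,0,0,0.204,-0.572,-0.41,0],[0,0,0,0.204,-0.572,-0.41,0],[0,0,0,0.204,-0.572,-0.41,0],[0,0,0,0.204,-0.572,-0.135,0],[0,0,0,0.204,-0.572,-0.135,0],[0,0,0,0.204,-0.572,-0.135,0]]]}}

```text
time: 19.18
eef_pos: [0.4884, 0.2233, 0.0907]
eef_rot: [3.14, 0.002, 0.211]
ft_force: [0.6, 0.6, 0.4]
width: 0.0006
grasp_force: 0.0
```

>>> {"op": "play_rows", "data": {"motion": [[[0,0,0,0,0.1,0.01,0],[0,0,0,0,0.135,0.005,0],[0,0,0,0,0.175,-0.015,0],[0,0,0,0,0.22,-0.033,0],[0,0,0,0,0.267,-0.042,0],[0,0,0,0,0.309,-0.061,0],[0,0,0,0,0.344,-0.054,0],[0,0,0,0,0.377,-0.04,0],[0,0,0,0,0.407,-0.019,0],[0,0,0,0,0.432,0.006,0]]]}}

```text
time: 20.42
eef_pos: [0.5109, 0.1186, 0.0882]
eef_rot: [3.141, 0.002, 0.213]
ft_force: [-0.8, 2.8, 0.8]
width: 0.0006
grasp_force: 0.8
```

>>> {"op": "play_rows", "data": {"motion": [[[0,0,0,0,0.019,0.03,0],[0,0,0,0,0.029,0.056,0],[0,0,0,0,0.036,0.082,0],[0,0,0,0,0.038,0.1,0],[0,0,0,0,0.038,0.109,0],[0,0,0,0,0.038,0.109,0]]]}}

```text
time: 21.18
eef_pos: [0.5133, 0.1099, 0.0654]
eef_rot: [3.138, 0.001, 0.213]
ft_force: [-14.9, -4.6, 51.6]
width: 0.0005
grasp_force: 25.2
```

The clamp is down at 0.0654. Lifting clear and checking.

>>> {"op": "play_rows", "data": {"motion": [[[0,0,0,0,0,-0.1,0],[0,0,0,0,0,-0.4,0],[0,0,0,-0.3,0,-0.8,0],[0,0,0,-0.5,0,-0.9,0],[0,0,0,-0.5,0,-0.9,0],[0,0,0,-0.5,0,-0.9,0]]]}}

```text
time: 21.92
eef_pos: [0.3908, 0.083, 0.2895]
eef_rot: [3.136, -0.005, 0.212]
ft_force: [1.6, -0.1, -0.4]
width: 0.0003
grasp_force: 0.0
```

```bash
python3 look.py w6 case_clamp=.0655 case_lid=.0575
python3 - <<'E'
from lidplan import *
c=dict(np.load("w6.npz"));im=cv2.imread("pics/w6.png")
for q in([[-67.5,-105,57.5],[67.5,-105,57.5],[67.5,105,57.5],[-67.5,105,57.5]],[[-77.5,-20,65.5],[-17.5,-20,65.5],[-17.5,20,65.5],[-77.5,20,65.5]]):
    cv2.polylines(im,[proj(c,W(p,q)).astype(int)],True,(0,255,0),1)
cv2.imwrite("pics/w6o.png",im)
E
```

```text
21.925 [0.3908 0.083  0.2895] [ 3.136 -0.005  0.212] [ 1.6 -0.1 -0.4]
cam [0.466 0.101 0.436] fwd [-0.288 -0.067 -0.955] right [ 0.209 -0.978  0.006] 319.49760836159084
case_clamp 0.76 [312.  56.] 2409 ((510.9090881347656, 117.77806854248047), (41.11082458496094, 62.90012741088867), 13.158441543579102)
case_lid 0.86 [361.  86.] 16608 ((496.24432373046875, 63.99799346923828), (159.8489227294922, 134.30560302734375), 11.353400230407715)
```

View pics/w6o.png

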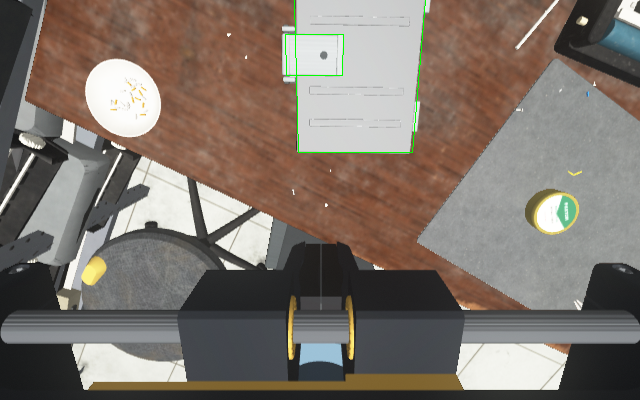

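The lid matches its shut outline, and the clamp lies flat on it at (313,55). The tin and dish haven't moved. Handing in.

```bash
python3 -c "
from bench import robot
print(robot.job_done())"
```

```text
the job is handed in; nothing more can be done
None
```

The bit case lies flat, label up, in the bay, the lid is fully shut and the clamp was then swung flat onto it; the tin and dish were not touched, and the job was handed in at about 22 s.

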